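# Slide the marking block along the rail into its corner pocket

### The arm

A 6-joint arm with a two-finger parallel gripper is mounted at the origin on a cart in front of the work surface, level with it; the furniture and walls round the work are solid. World frame = base frame: x ahead of the robot, y to its left, z up, the work surface at z = 0. Lengths are in mm, angles in degrees, forces in N, time in s.
With the tool pointing down it reaches from about 350 to 850 mm from the base axis. Payload 8.1 kg.
Tool frame: the origin (TCP) lies where the fingers leave the gripper's body, on its centre line; the fingertips stand 73 mm ahead of it and the grasp point (between the pads) lies 54 mm ahead of it; z points along the fingers, y is the line along which they close (so a half turn about z gives the same grasp; the last joint's range is limited). The gripper opens to 85 mm and grips with 20 to 120 N. Pads are 22 mm wide; open, the fingers measure 114 mm over their backs; the gripper's body (76 mm by 85 mm) begins 54 mm behind the grasp point. The pads swing forward as they close: fully open they stand 13 mm farther back than shut.
Start: joints at [-79.779, 7.471, 85.268, -0, 87.261, -4.893], TCP at [156.471, -579.243, 303.892] pointing down, gripper open.
Joint ranges: [-169.43, 169.43], [-51.17, 129.36], [1.28, 143.12], [-76.62, 256.62], [0, 156.53], [-152.29, 152.29]. Speed limits (degrees/s): [136.94, 136.94, 159.86, 180, 180, 180].

### API

Orientations are given as [roll, pitch, yaw] about the fixed x, y, z axes, in that order (R = Rz(yaw) Ry(pitch) Rx(roll)).
In Python, from bench import sense, optics, r gives the robot as it stands.
- The arm moves only by the tool servo_tool, never from a script. Its argument "plan" is a list that holds one entry, the list of rows, each a list of 5 numbers: the shift along the world's x, y, z in m, then the turn about the world's z in degrees, then the finger opening in m, from 0 to 0.0854. A call has 1 to 10 rows; each row shifts and turns the commanded pose from where the row before left it; what a row does not reach is not made up. A row lasts 1/10 s, in which the tool goes at most 50 mm and 8.59 degrees, less where a joint would pass 70% of its speed; a pose out of reach is approached as far as the arm can. A call is refused whole if a number of a shift passes 0.05 or a number of a turn 8.59, either way. A call with a gripper value outside its range is refused whole. The fingers move at their own pace and stop on an object; "force" is the grip in N (left out, the last holds). Time passes only in rows, so rows that do not move let the fingers close. It gives the time, the measured TCP pose, the force, the opening and the grip force at its end, in the units of the state.
- sense(): the state, without advancing time (a new reading comes with each control period).
- optics.snapshot(name): name is "side" or "top"; returns a dict with "frame" (384x512x3 uint8, blue, green, red), "fx", "fy", "cx", "cy" (pixels), "dist_coeffs" ([k1, k2, p1, p2, k3] as OpenCV has them; the pictures are not rectified), "cam_to_world" (4x4, takes a point from camera to world coordinates). Camera axes: x right, y down, z forward; pixel columns grow to the right and rows downward; lengths in mm; the calibration is good to about 2 mm. A picture is of the moment at which its call begins. There is no depth.
- r.hand_in(): hands the job in; it is judged then, once.
The state is a dict: "time": time; "joint_pos": joint angles; "qd": joint speeds; "joint_efforts": joint torques, N m; "tool_pos": TCP position; "tcp_rot": TCP orientation; "ft_force": force on the tool from outside, world axes, zero at the start; "wrist_torque": the same for the moment, N m; "finger_gap": finger opening in mm; "grip_force": force on a finger pad.
Only numpy, scipy, OpenCV 4.12 (cv2) and the standard library are available. Lean on these libraries where they do the work, as an engineer would, in place of code of your own. Each camera call takes 0.05 s, during which the arm holds its last target. There are 200 camera calls.

### The job

Put the yellow marking block away in the corner pocket of the wooden sewing tray by sliding it only: with the fingertips push it flat against the tray's long rail, out in the open well before the pocket, then slide it along the rail, keeping it against the rail all the way, until it sits snug in the corner, touching both the rail and the end stop. Do not lift it off the tray, and leave the black thread spool and the thimble on the tray where they are.

Things in the scene. Friction and masses are not known exactly. Their poses are not given: they have to be found in the camera images.
- tray: Fixed wooden tray: pale board 220 mm (x) by 380 mm (y), 6 mm thick, on the table; origin at the centre of the underside. Dark rail along the whole far (+x) edge, inner face at x = +98 mm; dark end stop across the right (-y) end, inner face at y = -178 mm; both 12 mm thick, tops 22 mm above the table. Near and left (+y) edges are open. The pocket is the far right corner.
- mouth (a point): Middle of the pocket's open end, which faces the tray's +y: tray x = +76, y = -144 mm, 10 mm above the table. The pocket is 44 mm wide, between the rail and a short dark lip parallel to it (8 mm thick, inner face at tray x = +54 mm, top 16 mm above the table) that runs from the end stop to here; then the lip flares away from the rail to x = +37, y = -129 mm.
- nest (a point): Centre (half-way up) of the yellow block when it sits home in the pocket, touching rail and end stop: tray frame x = +79, y = -149 mm, 10 mm above the table. Axes as the tray's: +x towards the rail, +y away from the end stop along the rail.
- block: Loose yellow marking block, flat box 58 mm (its x) by 38 mm (its y) by 8 mm high, about 30 g, lying flat on the tray; origin at the centre of the underside. It starts in the left half of the tray, with its 58 mm sides roughly along the rail (up to 0.35 rad off) and clear of the rail. Only this way round does it fit the pocket.
- block_mid (a point): Centre of the yellow block, half-way up (4 mm above the tray board); axes as the block's.
- black_spool: Loose spool of black thread standing upright on the near right part of the tray, 30 mm diameter, 52 mm high; origin at the centre of its underside. Leave alone.
- thimble: Loose pale thimble standing on the near right part of the tray, 19 mm diameter, 22 mm high; origin at the centre of its underside. Leave alone.
Mind the look-alikes: they are no part of the job. Of the things like the block, leave any that is pink or purple; of the rest the smaller one is meant.

How it is judged:
By the outcome, as a careful person would: the job done as asked, in the order asked, and still so for the second after the job is handed in, with the robot touching nothing.
It also fails if it takes over 43 s, if anything falls off the work surface, if the arm or the gripper's body presses on something with over 40 N, if the wrist force passes 120 N, or if a joint passes its speed limit or range.

## Working session

There is one attempt and no reset: what is moved stays moved. The work goes in short steps, Python scripts to look and compute and a tool call to move; the robot and the scene stay as the last step left them, time stands still between calls to the robot, and variables do not carry over. Pictures are saved under pics/ and viewed, at most 10 in all, crops included, and the job is handed in when it is done.

Besides the shell and the picture viewer there is one more tool, called as name(argument=value, ...), one argument or row to a line, values as JSON. servo_tool: Moves the arm, as the interface text tells. Its arguments: {"type":"object","properties":{"plan":{"type":"array"},"force":{"type":"number"}},"required":["plan"]}

```bash
mkdir -p pics; python3 - <<'E'
from bench import sense, optics, r
import cv2,numpy as np,pickle
for n in("top","side"):
    s=optics.snapshot(n); pickle.dump(s,open(f"{n}0.pkl","wb")); cv2.imwrite(f"pics/{n}0.png",s["frame"])
    print(n,s["fx"],s["fy"],s["cx"],s["cy"],s["dist_coeffs"],np.round(s["cam_to_world"],3).tolist())
s=sense();print(s["time"],s["tool_pos"],s["tcp_rot"],s["finger_gap"])
E
```

```text
top 389.80414804760994 389.80414804760994 258.1519272982998 196.22522560246432 [-0.11834013  0.          0.          0.          0.        ] [[0.044, -0.967, 0.251, 313.033], [-0.999, -0.044, 0.006, 11.588], [0.005, -0.251, -0.968, 882.501], [0.0, 0.0, 0.0, 1.0]]
side 413.61648923852795 413.61648923852795 250.23150327687193 193.56755230005584 [-0.03501742  0.          0.          0.          0.        ] [[0.999, -0.038, 0.033, 476.228], [-0.05, -0.605, 0.794, -667.719], [-0.01, -0.795, -0.606, 556.929], [0.0, 0.0, 0.0, 1.0]]
0.1 [ 156.43536491 -578.86273181  302.92786567] [-1.79904538e+02 -9.15755996e-03  1.51153591e+01] 85.60025203194445
```

View pics/top0.png

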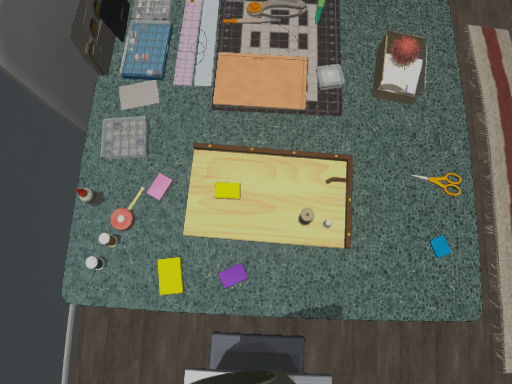

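View pics/side0.png

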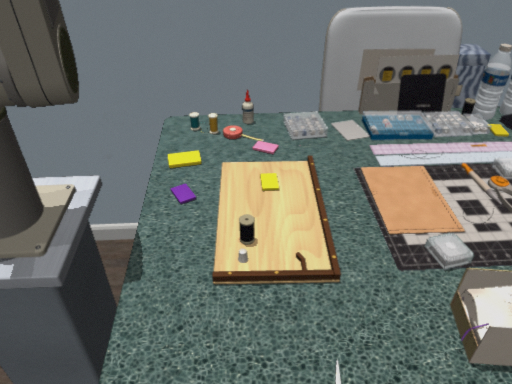

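The top view shows the tray with its rail along the top edge and its end stop on the right. The pocket flare is at about (336,180), the spool at (306,215) and the thimble at (328,223). The yellow block on the tray is at (228,190). The yellow one off the tray at (170,275) is larger, so it is the look-alike. The side view agrees: block (270,182), pocket lip (301,261).

```bash
cat > h.py <<'E'
import cv2,numpy as np,pickle
def ray(s,px):
    K=np.array([[s["fx"],0,s["cx"]],[0,s["fy"],s["cy"]],[0,0,1]])
    u=cv2.undistortPoints(np.float64(px).reshape(-1,1,2),K,np.float64(s["dist_coeffs"])).reshape(-1,2)
    T=np.array(s["cam_to_world"]);d=np.c_[u,np.ones(len(u))]@T[:3,:3].T
    return T[:3,3],d
def plane(s,px,z):
    o,d=ray(s,px);return (o+d*((z-o[2])/d[:,2])[:,None])[:,:2]
def tri(s1,p1,s2,p2):
    A=[];b=[]
    for s,p in((s1,p1),(s2,p2)):
        o,d=ray(s,[p]);d=d[0]/np.linalg.norm(d[0]);M=np.eye(3)-np.outer(d,d);A.append(M);b.append(M@o)
    return np.linalg.lstsq(np.vstack(A),np.hstack(b),rcond=None)[0]
def big(m,roi=None):
    c,_=cv2.findContours(m,cv2.RETR_EXTERNAL,cv2.CHAIN_APPROX_NONE);return sorted(c,key=cv2.contourArea)[::-1]
def rect(P):
    c,(w,h),a=cv2.minAreaRect(np.float32(P))
    if w<h: w,h,a=h,w,a+90
    a=(a+90)%180-90   # direction of long side from world x... in (-90,90)
    return np.round(c,1),round(w,1),round(h,1),round(a,2)
def yellow(s): return cv2.inRange(cv2.cvtColor(s["frame"],cv2.COLOR_BGR2HSV),(25,190,110),(35,255,255))
def pale(s): return cv2.morphologyEx(cv2.inRange(cv2.cvtColor(s["frame"],cv2.COLOR_BGR2HSV),(15,50,130),(35,255,255)),cv2.MORPH_CLOSE,np.ones((3,3)))
E
python3 - <<'E'
from h import *
S={n:pickle.load(open(n+"0.pkl","rb")) for n in("top","side")}
cen={}
for n,s in S.items():
    c=big(pale(s))[0][:,0]; print(n,"tray",rect(plane(s,c,6)))
    q=cv2.approxPolyDP(cv2.convexHull(c.reshape(-1,1,2)),8,True)[:,0];print(q.tolist(),np.round(plane(s,q,6),1).tolist())
    hsv=cv2.cvtColor(s["frame"],cv2.COLOR_BGR2HSV)
    for y in big(yellow(s))[:3]:
        y=y[:,0];m=y.mean(0)
        if cv2.contourArea(y)>30: print("yel",m.round(1),hsv[int(m[1]),int(m[0])],rect(plane(s,y,14)),cv2.contourArea(y))
E
```

```text
top tray (array([539.1,  -7.7]), 378.8, 209.3, 87.79)
[[194, 149], [346, 162], [343, 247], [184, 235]] [[650.8, 176.7], [634.5, -189.5], [430.2, -180.1], [441.7, 181.7]]
yel [169.8 275.6] [ 30 242 193] (array([349.2, 204.1]), 77.8, 51.4, 9.24) 764.5
yel [227.  190.2] [ 30 242 196] (array([548.8,  89.7]), 55.9, 36.0, -87.44) 334.0
side tray (array([540.4,   2.3]), 361.5, 209.4, 87.84)
[[307, 161], [330, 269], [214, 271], [222, 163]] [[651.7, 176.3], [636.7, -175.0], [431.5, -167.5], [444.1, 180.8]]
yel [183.8 158.9] [ 30 195 227] (array([351.6, 194. ]), 74.6, 59.5, 9.46) 348.5
yel [268.9 181.8] [ 30 193 227] (array([550.2,  85.9]), 59.4, 33.2, -89.92) 204.0
yel [498.6 130. ] [ 27 202 211] (array([1195.5,  289.8]), 61.4, 36.3, 79.11) 102.0
```

```bash
python3 - <<'E'
import cv2
a=cv2.imread("pics/top0.png")[135:255,175:365];cv2.imwrite("pics/topc.png",cv2.resize(a,None,fx=4,fy=4,interpolation=cv2.INTER_CUBIC))
E
```

```text
(no output)
```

View pics/topc.png

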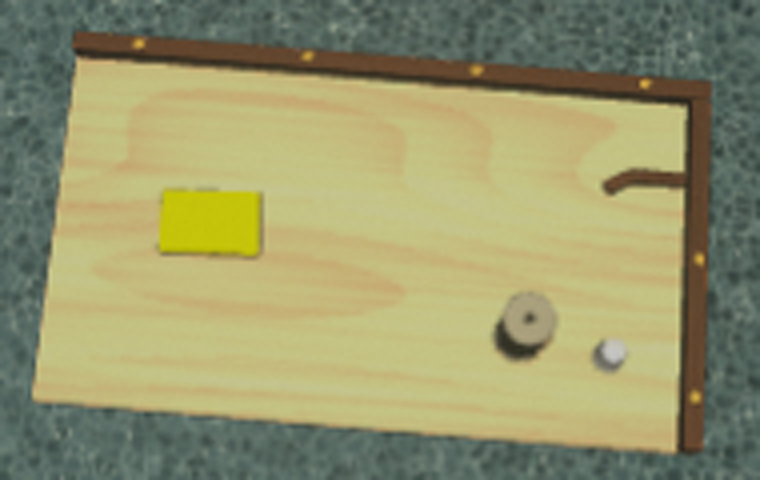

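The crop shows the board corners clearly: the rail's inner bottom edge runs from (78,57) to (688,102), the stop's inner edge from there to (678,452), and the near-left corner is at (34,401). The block outline is clean and nearly parallel to the rail.

```bash
python3 - <<'E'
from h import *
S={n:pickle.load(open(n+"0.pkl","rb")) for n in("top","side")}
s=S["top"]
q=np.array([[78,57],[688,102],[678,452],[34,401]])/4+[175,135]-.4
W=plane(s,q,6);M=np.array([[98,190],[98,-178],[-110,-178],[-110,190]],float)
print(W.round(1).tolist(),[np.linalg.norm(W[i]-W[i-1]).round(1) for i in range(4)])
def kab(M,W):
    U,_,Vt=np.linalg.svd((M-M.mean(0)).T@(W-W.mean(0)));R=(U@Vt).T
    return R,W.mean(0)-R@M.mean(0)
R,t=kab(M,W);print("tray",t.round(1),np.degrees(np.arctan2(R[1,0],R[0,0])),"res",(W-(M@R.T+t)).round(1).tolist())
inv=lambda P:(np.asarray(P)-t)@R
y=[c for c in big(yellow(s)) if abs(c[:,0].mean(0)[0]-227)<8][0][:,0]
print("block tray",rect(inv(plane(s,y,14))))
Y={n:[np.array(c[:,0],float) for c in big(yellow(S[n]))] for n in S}
def cen(c):
    m=cv2.moments(np.float32(c).reshape(-1,1,2));return [m["m10"]/m["m00"],m["m01"]/m["m00"]]
b=tri(s,cen(Y["top"][1]),S["side"],cen(Y["side"][1]));print("tri block",b.round(1),inv(b[:2]).round(1))
# tray corners, left ones seen in both
for a,c in (((194.1,148.9),(307,161)),((183.1,234.9),(222,163))): print("tri corner",tri(s,a,S["side"],c).round(1))
print("nest W",R@[79,-149]+t,"spool/thimble",inv(plane(s,np.array([[529,320],[611,352]])/4+[175,135],[58])[:1]).round(1),inv(plane(s,np.array([[611,352]])/4+[175,135],28)).round(1))
E
```

```text
[[651.2, 176.5], [639.4, -191.0], [429.0, -182.6], [441.9, 183.8]] [np.float64(209.3), np.float64(367.7), np.float64(210.6), np.float64(366.7)]
tray [546.2  -9.5] -1.9802592801516725 res [[0.5, -0.5], [1.5, -0.2], [-1.1, 1.0], [-0.8, -0.3]]
block tray (array([-0.8, 99.3]), 55.9, 36.0, -85.46)
tri block [550.7  89.6  10.4] [ 1.1 99.2]
tri corner [651.5 176.6   5.7]
tri corner [443.1 184.5   3.4]
nest W [ 619.97040947 -161.18903633] spool/thimble [[-53.6 -83.5]] [[ -61.7 -133.8]]
```

servo_tool(
  plan=[
    [[0.02,0.037,0,-1.7,0],[0.02,0.037,0,-1.7,0],[0.02,0.037,0,-1.7,0],[0.02,0.037,0,-1.7,0],[0.02,0.037,0,-1.7,0],[0.02,0.037,0,-1.7,0],[0.02,0.037,0,-1.7,0],[0.02,0.037,0,-1.7,0],[0.02,0.037,0,-1.7,0],[0.02,0.037,0,-1.7,0]],
  ],
  force=20,
)

```text
time: 1.1
tool_pos: [356.8, -207.6, 303.7]
tcp_rot: [-180.0, 0.0, -2.0]
ft_force: [0.2, -1.3, 1.0]
finger_gap: 0.5
grip_force: 0.0
```

servo_tool(
  plan=[
    [[0.0185,0.037,0,0,0],[0.0185,0.037,0,0,0],[0.0185,0.037,0,0,0],[0.0185,0.037,0,0,0],[0.0185,0.037,-0.02,0,0],[0.0185,0.037,-0.02,0,0],[0.0185,0.037,-0.02,0,0],[0.0185,0.037,-0.03,0,0],[0,0,-0.03,0,0],[0,0,-0.03,0,0]],
  ],
)

```text
time: 2.1
tool_pos: [503.9, 87.4, 152.9]
tcp_rot: [180.0, 0.0, -1.7]
ft_force: [0.8, -0.5, -0.7]
finger_gap: 0.1
grip_force: 0.0
```

servo_tool(
  plan=[
    [[0,0,-0.03,0,0],[0,0,-0.02,0,0],[0,0,-0.01,0,0],[0,0,0,0,0],[0,0,0,0,0]],
  ],
)

```text
time: 2.6
tool_pos: [504.6, 86.0, 95.3]
tcp_rot: [-180.0, -0.0, -1.9]
ft_force: [0.5, 0.3, 0.6]
finger_gap: -0.0
grip_force: 0.0
```

```bash
cat > look.py <<'E'
import sys
from h import *
from bench import sense,optics
t=np.array([546.2,-9.5]);a=np.radians(-1.98);R=np.array([[np.cos(a),-np.sin(a)],[np.sin(a),np.cos(a)]])
inv=lambda P:(np.asarray(P)-t)@R
ims=[]
for n in("top","side"):
    s=optics.snapshot(n)
    for c in big(yellow(s))[:6]:
        p=inv(plane(s,c[:,0],14))
        if cv2.contourArea(c)>60 and abs(p.mean(0)[0])<110 and abs(p.mean(0)[1])<195: print(n,rect(p),p.min(0).round(1),p.max(0).round(1))
    ims.append(cv2.resize(s["frame"][135:255,175:365] if n=="top" else s["frame"][140:290,195:355],(0,0),fx=3.6,fy=3.6,interpolation=2))
if len(sys.argv)>1:
    h=max(i.shape[0] for i in ims);im=np.hstack([cv2.copyMakeBorder(i,0,h-i.shape[0],0,0,0) for i in ims]);f=min(1,800/im.shape[1]);cv2.imwrite(f"pics/{sys.argv[1]}.png",cv2.resize(im,None,fx=f,fy=f,interpolation=3))
q=sense();p=np.array(q["tool_pos"]);print(q["time"],p.round(1),"tray",inv(p[:2]).round(1),q["tcp_rot"][2],q["ft_force"],q["finger_gap"])
E
python3 look.py a1
```

```text
side (array([ 0.8, 95.3]), 58.9, 34.3, -87.32) [-16.7  66.4] [ 18.4 124.7]
2.7 [505.2  86.   96.1] tray [-44.3  94. ] -1.8901318491305386 [ 0.54854595 -0.10794767  0.56791509] -0.10849253480856823
```

View pics/a1.png

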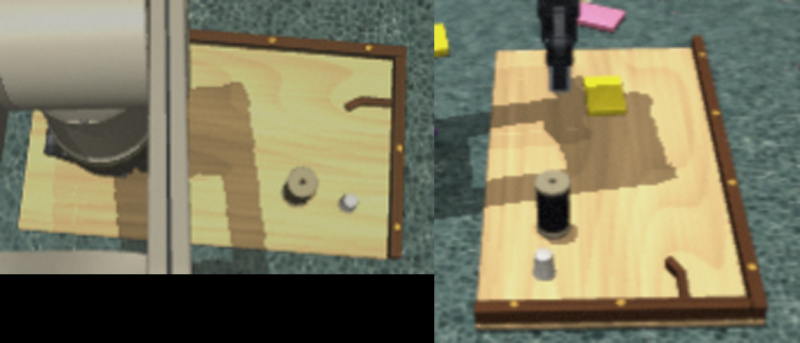

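The arm hides the block from the top camera. The side view shows the closed fingers at about (560,80), standing just on the near side of the block at (604,96).

servo_tool(
  plan=[
    [[0,0.004,-0.009,0,0],[0,0,-0.005,0,0],[0,0,0,0,0],[0,0,0,0,0]],
  ],
)

```text
time: 3.1
tool_pos: [503.8, 90.0, 80.3]
tcp_rot: [180.0, 0.0, -1.9]
ft_force: [-0.1, -0.2, 0.8]
finger_gap: -0.1
grip_force: 0.0
```

```bash
python3 - <<'E'
from bench import sense,optics
for i in range(4):
    optics.snapshot("side");s=sense();print(s["tool_pos"].round(2) if hasattr(s["tool_pos"],"round") else s["tool_pos"],s["ft_force"])
E
```

```text
[503.99  89.97  80.45] [-0.12913674  0.02601685 -0.44416729]
[504.13  89.94  80.62] [-0.48448858 -0.36969842 -0.31886389]
[504.19  89.94  80.68] [ 0.67693959 -0.32017396  0.09376748]
[504.24  89.93  80.73] [-0.38809223 -0.26234994 -0.1365608 ]
```

servo_tool(
  plan=[
    [[0.007,-0.0002,0.0005,0,0],[0.007,-0.0002,0,0,0],[0.007,-0.0002,0,0,0],[0.007,-0.0002,0,0,0],[0.007,-0.0003,0,0,0],[0.007,-0.0003,0,0,0],[0.007,-0.0003,0,0,0],[0.006,-0.0002,0,0,0],[0.004,-0.0001,0,0,0],[0,0,0,0,0]],
  ],
)

```text
time: 4.3
tool_pos: [563.6, 87.9, 81.1]
tcp_rot: [-180.0, -0.0, -1.9]
ft_force: [-0.4, 0.2, 0.1]
finger_gap: -0.1
grip_force: 0.0
```

```bash
python3 look.py a2
```

```text
side (array([47. , 94.4]), 59.1, 33.4, 85.63) [28.4 65.1] [ 63.  123.8]
4.4 [563.   88.   80.9] tray [13.4 98. ] -1.8846668335396823 [-0.02738054 -0.55051273  0.38560172] -0.47876659802875837
```

View pics/a2.png

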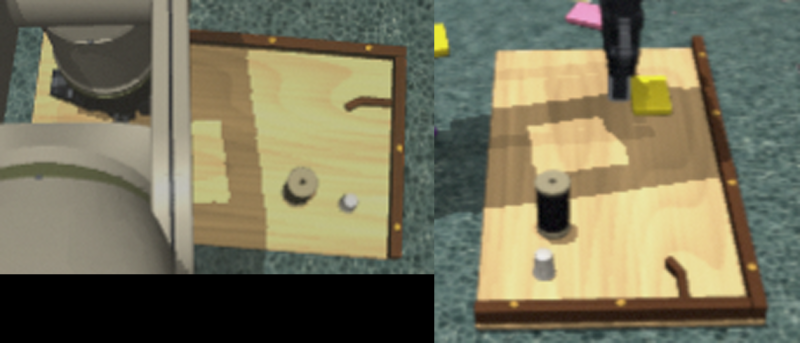

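The fingers at about (620,90) have pushed the block to (651,96), part-way to the rail.

servo_tool(
  plan=[
    [[0.006,-0.0002,0,0,0],[0.006,-0.0002,0,0,0],[0.006,-0.0002,0,0,0],[0.004,-0.0002,0,0,0],[0.003,-0.0001,0,0,0],[0.002,-0.0001,0,0,0],[0.001,0,0,0,0],[0,0,0,0,0]],
  ],
)

```text
time: 5.2
tool_pos: [591.1, 87.0, 81.0]
tcp_rot: [180.0, 0.0, -1.9]
ft_force: [1.1, 0.8, 0.3]
finger_gap: 0.4
grip_force: 0.0
```

```bash
python3 look.py
```

```text
side (array([74. , 94.7]), 62.0, 33.2, 84.32) [55.2 64.4] [ 89.9 127. ]
5.3 [591.  87.  81.] tray [41.4 98. ] -1.8812218965353424 [-0.05358184 -0.62841543 -0.33149471] -0.06008178542139266
```

servo_tool(
  plan=[
    [[0.0015,0,0,0,0],[0.0015,0,0,0,0],[0.001,0,0,0,0],[0.001,0,0,0,0],[0,0,0,0,0]],
  ],
)

```text
time: 5.8
tool_pos: [596.2, 87.0, 81.1]
tcp_rot: [-180.0, -0.0, -1.9]
ft_force: [-0.3, 1.1, -0.5]
finger_gap: 0.1
grip_force: 0.0
```

servo_tool(
  plan=[
    [[0.0005,0,0,0,0],[0.0005,0,0,0,0],[0,0,0,0,0]],
  ],
)

```text
time: 6.1
tool_pos: [597.0, 87.0, 81.0]
tcp_rot: [-180.0, 0.0, -1.9]
ft_force: [-1.5, 0.3, 1.2]
finger_gap: -0.1
grip_force: 0.4
```

```bash
python3 look.py a3
```

```text
side (array([79.7, 95.5]), 61.9, 36.8, 88.37) [61.1 64.2] [ 97.7 126.8]
6.2 [597.  87.  81.] tray [47.4 98.2] -1.8845846623997664 [-1.30828514  0.65448961  0.04537229] -0.16500609617882572
```

View pics/a3.png

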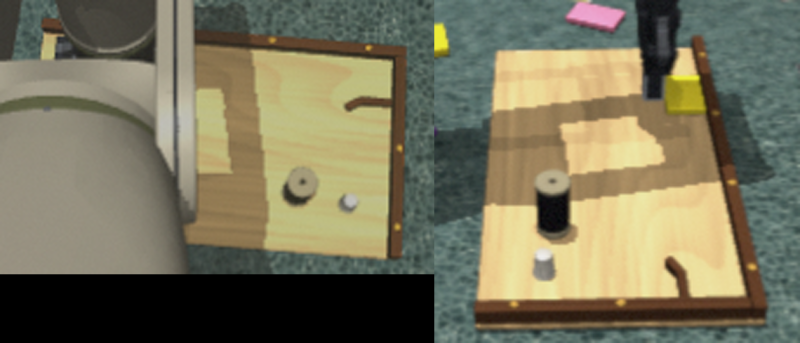

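The block at (685,95) now appears to be against the rail. The next push presses a little more, to square it up.

servo_tool(
  plan=[
    [[0.0005,0,0,0,0],[0.0005,0,0,0,0],[0.0005,0,0,0,0],[0,0,0,0,0]],
  ],
)

```text
time: 6.6
tool_pos: [597.4, 87.1, 80.8]
tcp_rot: [180.0, 0.2, -1.9]
ft_force: [-9.1, 1.2, 7.0]
finger_gap: -0.3
grip_force: 4.3
```

```bash
python3 look.py
```

```text
side (array([79.4, 95.5]), 61.9, 37.3, 88.37) [60.3 64.4] [ 97.9 126.8]
6.7 [597.4  87.1  80.8] tray [47.8 98.3] -1.877803046378403 [-8.51294943  0.55593665  6.51544883] 0.15273091185339563
```

servo_tool(
  plan=[
    [[-0.005,0,0,0,0],[-0.006,0,0,0,0],[0,0,0.03,0,0],[0.01,0.026,0,0,0],[0.014,0.026,0,0,0],[0.014,0,0,0,0],[0,0,-0.015,0,0],[0,0,-0.01,0,0],[0,0,-0.004,0,0],[0,0,0,0,0]],
  ],
)

```text
time: 7.7
tool_pos: [624.0, 138.3, 80.2]
tcp_rot: [180.0, 0.2, -1.9]
ft_force: [-0.0, 0.9, -1.0]
finger_gap: -0.2
grip_force: 0.0
```

```bash
python3 look.py a4
```

```text
top (array([77.8, 83.5]), 35.1, 28.5, 4.51) [59.3 70.3] [96.1 98.7]
side (array([79. , 95.2]), 61.8, 37.1, -89.97) [60.5 64.3] [ 97.5 126.1]
7.8 [625.1 138.6  81.8] tray [ 73.8 150.7] -1.9126132282179629 [ 0.60292057  0.64127984 -0.70216156] 0.02583659739913131
```

View pics/a4.png

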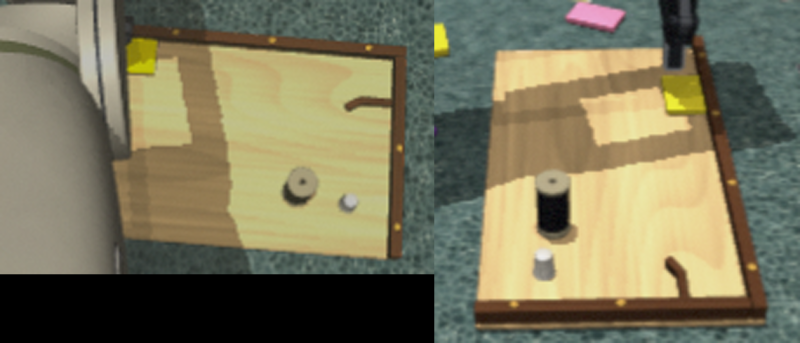

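The block at (685,95) is flush to the rail. The fingers at about (677,60) are behind its left end.

servo_tool(
  plan=[
    [[0,-0.003,0,0,0],[-0.0001,-0.003,0,0,0],[-0.0001,-0.003,0,0,0],[-0.0001,-0.004,0,0,0],[-0.0001,-0.005,0,0,0],[-0.0001,-0.005,0,0,0],[-0.0001,-0.005,0,0,0],[-0.0001,-0.005,0,0,0],[-0.0001,-0.004,0,0,0],[-0.0001,-0.003,0,0,0]],
  ],
)

```text
time: 8.8
tool_pos: [624.6, 98.5, 82.0]
tcp_rot: [-180.0, 0.0, -1.9]
ft_force: [-1.0, 0.9, 0.1]
finger_gap: 0.2
grip_force: 0.2
```

```bash
python3 look.py
```

```text
side (array([79.3, 70.6]), 62.4, 36.7, -89.18) [60.7 39.4] [ 97.4 102. ]
8.9 [624.7  98.5  82. ] tray [ 74.7 110.6] -1.909613302981654 [0.04062139 0.88019461 0.2545388 ] -0.35383114475224114
```

servo_tool(
  plan=[
    [[-0.0002,-0.006,0,0,0],[-0.0001,-0.006,0,0,0],[-0.0002,-0.006,0,0,0],[-0.0001,-0.006,0,0,0],[-0.0002,-0.006,0,0,0],[-0.0001,-0.006,0,0,0],[-0.0002,-0.006,0,0,0],[-0.0001,-0.006,0,0,0],[-0.0002,-0.006,0,0,0],[-0.0001,-0.005,0,0,0]],
  ],
)

```text
time: 9.9
tool_pos: [623.2, 39.4, 82.0]
tcp_rot: [180.0, 0.0, -1.9]
ft_force: [0.5, 0.2, -0.0]
finger_gap: 0.2
grip_force: 0.1
```

```bash
python3 look.py
```

```text
side (array([78.7, 11.2]), 56.6, 37.5, 88.41) [ 60.  -17.6] [97.3 39.9]
10.0 [623.2  39.2  82.1] tray [75.3 51.3] -1.9247987170847518 [0.0058176  0.55064134 0.15812998] -0.10972990528908376
```

```bash
cat > zoom.py <<'E'
import sys,cv2
from bench import optics
f=optics.snapshot("side")["frame"][150:290,250:350];cv2.imwrite(f"pics/{sys.argv[1]}.png",cv2.resize(f,None,fx=4.2,fy=4.2,interpolation=2))
E
python3 zoom.py z1
```

```text
(no output)
```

View pics/z1.png

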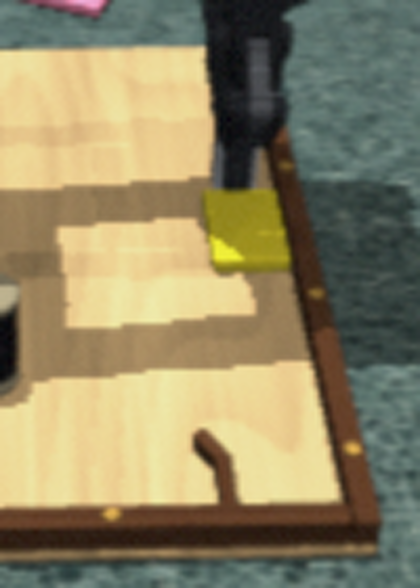

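The block's leading right corner at (290,267) lies on the rail's foot line, and it is still flush. The lip flare is ahead at (205,437).

servo_tool(
  plan=[
    [[-0.0002,-0.006,0,0,0],[-0.0002,-0.006,0,0,0],[-0.0002,-0.006,0,0,0],[-0.0001,-0.006,0,0,0],[-0.0002,-0.006,0,0,0],[-0.0002,-0.006,0,0,0],[-0.0002,-0.006,0,0,0],[-0.0001,-0.006,0,0,0],[-0.0002,-0.006,0,0,0],[-0.0002,-0.005,0,0,0]],
  ],
)

```text
time: 11.05
tool_pos: [621.4, -19.7, 82.1]
tcp_rot: [180.0, -0.0, -1.9]
ft_force: [-0.0, -0.1, 1.3]
finger_gap: -0.4
grip_force: 0.1
```

```bash
python3 look.py
```

```text
side (array([ 78.5, -47. ]), 60.0, 37.1, 88.95) [ 60.1 -77.2] [ 97.2 -16.7]
11.15 [621.4 -19.8  82.1] tray [75.5 -7.7] -1.9264225819493792 [-0.74451629 -0.8517895   0.1238357 ] 0.2475676238854963
```

Still tracking the rail. Next 60 mm.

servo_tool(
  plan=[
    [[-0.0002,-0.006,0,0,0],[-0.0001,-0.006,0,0,0],[-0.0002,-0.006,0,0,0],[-0.0001,-0.006,0,0,0],[-0.0002,-0.006,0,0,0],[-0.0002,-0.006,0,0,0],[-0.0001,-0.006,0,0,0],[-0.0002,-0.006,0,0,0],[-0.0002,-0.006,0,0,0],[-0.0001,-0.005,0,0,0]],
  ],
)

```text
time: 12.15
tool_pos: [619.8, -78.6, 82.0]
tcp_rot: [180.0, -0.0, -1.9]
ft_force: [-0.8, 0.5, -0.0]
finger_gap: -0.1
grip_force: 0.2
```

```bash
python3 look.py; python3 zoom.py z2
```

```text
side (array([  78.7, -106. ]), 59.0, 37.2, 89.72) [  60.  -135.5] [ 97.2 -76.4]
12.25 [619.8 -78.9  82.1] tray [ 76.  -66.8] -1.9236049323095146 [ 0.04542211 -0.37002387 -0.1790174 ] 0.1099971769234656
```

View pics/z2.png

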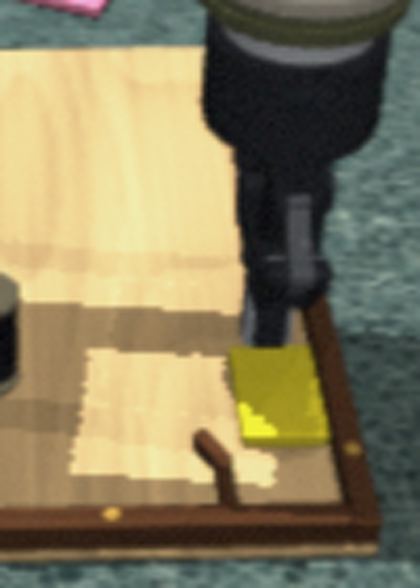

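The block spans (230–330, 347–443). It is flush to the rail, and its near edge is clear of the lip at (215,465). About 44 mm remain.

servo_tool(
  plan=[
    [[-0.0002,-0.006,0,0,0],[-0.0001,-0.006,0,0,0],[-0.0002,-0.006,0,0,0],[-0.0001,-0.006,0,0,0],[-0.0001,-0.005,0,0,0],[-0.0001,-0.004,0,0,0],[-0.0001,-0.003,0,0,0],[0,-0.002,0,0,0],[0,-0.001,0,0,0],[0,0,0,0,0]],
  ],
)

```text
time: 13.3
tool_pos: [618.9, -117.1, 82.1]
tcp_rot: [180.0, -0.0, -1.9]
ft_force: [-0.2, 0.3, -0.2]
finger_gap: -0.2
grip_force: 0.0
```

```bash
python3 look.py
```

```text
side (array([  78.1, -142. ]), 55.3, 37.6, -89.64) [  59.4 -169.5] [  97.1 -114.4]
13.4 [ 618.9 -116.9   82.1] tray [  76.4 -104.9] -1.8787945323725779 [-0.72167104  0.00565028  0.73218533] -0.2298365034628331
```

Now creep to contact with the stop, watching force.

servo_tool(
  plan=[
    [[0,-0.001,0,0,0],[0,-0.001,0,0,0],[0,-0.001,0,0,0],[0,-0.001,0,0,0],[0,-0.001,0,0,0],[0,0,0,0,0]],
  ],
)

```text
time: 14.0
tool_pos: [618.9, -122.2, 82.0]
tcp_rot: [180.0, -0.0, -1.9]
ft_force: [-0.1, 0.9, -0.2]
finger_gap: 0.4
grip_force: 0.0
```

servo_tool(
  plan=[
    [[0,-0.0005,0,0,0],[0,-0.0005,0,0,0],[0,-0.0005,0,0,0],[0,0,0,0,0]],
  ],
)

```text
time: 14.4
tool_pos: [618.9, -123.6, 82.0]
tcp_rot: [180.0, 0.0, -1.9]
ft_force: [1.0, 0.4, 0.1]
finger_gap: -0.3
grip_force: 0.0
```

servo_tool(
  plan=[
    [[0,-0.0005,0,0,0],[0,-0.0005,0,0,0],[0,-0.0005,0,0,0],[0,0,0,0,0]],
  ],
)

```text
time: 14.8
tool_pos: [618.9, -124.1, 82.0]
tcp_rot: [-179.9, 0.0, -1.9]
ft_force: [-0.6, 6.2, 0.8]
finger_gap: -0.1
grip_force: 2.9
```

servo_tool(
  plan=[
    [[0,-0.0005,0,0,0],[0,-0.0005,0,0,0],[0,0,0,0,0]],
  ],
)

```text
time: 15.1
tool_pos: [618.9, -124.3, 82.0]
tcp_rot: [-179.8, 0.0, -1.9]
ft_force: [0.6, 9.0, 2.2]
finger_gap: 0.0
grip_force: 4.8
```

```bash
python3 look.py
```

```text
side (array([  78.3, -144.6]), 50.0, 37.2, -89.64) [  59.7 -169.5] [  97.1 -119.7]
15.2 [ 618.9 -124.3   82. ] tray [  76.6 -112.2] -1.8517650766266551 [-0.87891746  9.94776084  2.12136527] 0.01319109416677441
```

servo_tool(
  plan=[
    [[0,0.003,0,0,0],[0,0.008,0,0,0],[0,0.005,0.03,0,0],[0,0.02,0.04,0,0],[-0.02,0.04,0.04,0,0],[-0.04,0.03,0.03,0,0],[-0.04,0.03,0.03,0,0],[-0.04,0.03,0,0,0],[-0.04,0.03,0,0,0],[0,0,0,0,0]],
  ],
)

```text
time: 16.2
tool_pos: [449.0, 57.5, 235.5]
tcp_rot: [-180.0, 0.2, -1.7]
ft_force: [0.4, -0.6, -1.0]
finger_gap: 0.2
grip_force: 0.0
```

```bash
python3 look.py; python3 - <<'E'
import cv2,numpy as np
from bench import optics
a=optics.snapshot("side")["frame"][200:290,240:350];b=optics.snapshot("top")["frame"][150:230,290:360]
a=cv2.resize(a,None,fx=4,fy=4,interpolation=2);b=cv2.resize(b,(315,360),interpolation=2)
cv2.imwrite("pics/f.png",np.hstack([a,b]))
E
```

```text
top (array([  77. , -147.8]), 55.7, 37.6, -89.84) [  58.2 -175.7] [  95.8 -119.9]
side (array([  78.7, -144.8]), 49.2, 37.6, 89.78) [  59.9 -169.4] [  97.5 -120.2]
16.3 [453.1  55.4 237.2] tray [-95.3  61.6] -1.7863948304325925 [1.34528569 0.12240725 0.10687259] -0.09898649877985802
```

View pics/f.png

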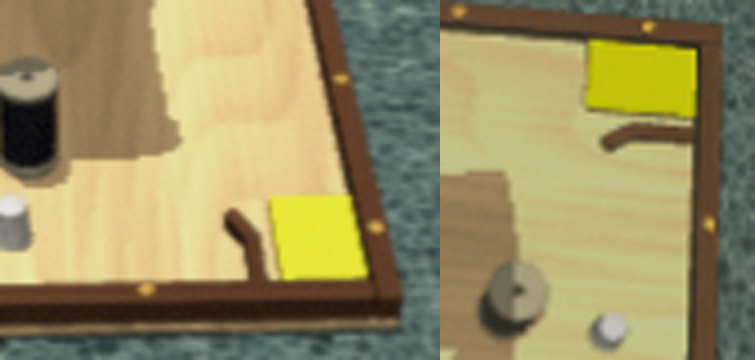

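The block sits in the corner against both the rail and the end stop, with no board showing between. The spool and the thimble have not moved, and the arm is clear.

```bash
python3 -c "
from bench import r
print(r.hand_in())"
```

```text
the job is handed in; nothing more can be done
None
```

The yellow block was slid along the rail into the corner pocket, where both cameras show it snug against the rail and end stop with the spool and thimble unmoved; the job was handed in at about 16 s of the 43 s allowed.

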